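# Park the lazy Susan: feel for the notch, press the brake key

### The job

Park the lazy Susan so the jam pots stay put: with closed fingers set a fingertip lightly on top of the white rim beside the carrying lug, run it along the rim counter-clockwise (seen from above, round the side facing you) until you find the notch, then press the brake key inside the notch right down, so that it stays down, and take the hand clear. Grasp nothing, never lean hard on the rim or key, and leave the pots and everything else on the table where they are.

Things in the scene. Friction and masses are not known exactly. Their poses are not given: they have to be found in the camera images.
- susan: lazy Susan, fixed to the table: clear acrylic base 368 mm across, 10 mm high; round its edge a white plastic rim; inside it a clear disc (276 mm across, top 48 mm above the table) that turns freely and carries the pots. Origin: on its axis at table height, z up; its -x side faces the robot within 20 degrees, its lug is at 120 degrees from +x towards +y
- lug (a point): outer end of the aluminium carrying lug, a tab 26 mm wide and 14 mm high that sticks out 34 mm past the base's edge; the point is on its top, 218 mm from the axis
- rim_start (a point): point on the rim's top beside the lug, on the rim's mid-line: begin the sweep here, within about 25 mm. The rim is a flat-topped ring, radius 148 to 182 mm (mid-line 165), top 40 mm above the table. It sits on a soft gasket: gives 1 mm per 1.5 N after the first 1 N, at most 4 mm, then solid. It does not turn under a finger
- rim_end (a point): point on the rim's mid-line 102 degrees counter-clockwise of rim_start, top of rim. The rim's ONE NOTCH, cut right across it, 54 mm long on the mid-line (about 50 at the inner edge), has its centre between 34 and 102 degrees (95 to 295 mm of arc) counter-clockwise of rim_start; where is not told: feel or look for it. The notch may stand right at this point
- brake_key (a joint): travel of the steel brake key in the middle of the notch: 0 up, 0.008 m fully down (parked). A flat plate, 40 mm along the rim, 30 mm across it; its top is 28 mm above the table when up (12 mm below the rim's top), 20 mm when down. Moves straight down, takes about 5 N all the way, no spring: stays where it is left
- pot_a: closed jam pot (glass jar, metal lid), 58 mm across, 60 mm tall, about 0.22 kg, loose, standing on the clear disc (disc top 48 mm above the table), its axis 50 mm from the turntable's axis; origin: centre of its underside; not to be disturbed
- pot_b: closed jam pot (glass jar, metal lid), 58 mm across, 60 mm tall, about 0.22 kg, loose, standing on the clear disc (disc top 48 mm above the table), its axis 50 mm from the turntable's axis; origin: centre of its underside; not to be disturbed
- pot_c: closed jam pot (glass jar, metal lid), 58 mm across, 60 mm tall, about 0.22 kg, loose, standing on the clear disc (disc top 48 mm above the table), its axis 50 mm from the turntable's axis; origin: centre of its underside; not to be disturbed
- egg_cup: white porcelain egg cup, 48 mm across, 58 mm tall, loose on the table; origin: centre of its underside; leave alone
- spoon: stainless coffee spoon, 130 mm long, lying on the table, loose; origin: under its middle, x along its length; leave alone
- bowl: white coffee bowl, 110 mm across, 50 mm tall, loose; origin: centre of its underside; leave alone
- shaker: plain steel salt shaker, 36 mm across, 70 mm tall, loose; origin: centre of its underside; leave alone

How it is judged (in metres and radians):
On the way, in this order (a step that is already met when the one before it is completed fails the run):
1. a finger touches the rim's top at the lug (within 25 mm of rim_start) (horizontal distance between the grasp point and rim_start below 0.025 m and contact force between the fingers and susan above 0.3 N and value of joint brake_key below 0.001 m), for 0.05 s.
2. it touches the rim on the way, 40 to 70 mm further on counter-clockwise (horizontal distance between the grasp point and rim_start between 0.04 and 0.07 m and y of the grasp point in the frame of susan below 0.125 m and contact force between the fingers and susan above 0.3 N and value of joint brake_key below 0.001 m), for 0.05 s.
3. the fingers press the brake key down in its notch (more than 6 of its 8 mm) (value of joint brake_key above 0.006 m and contact force between the fingers and susan above 0.3 N).
At the end, for the whole second after the job is handed in: The brake key stays down by more than 6 of its 8 mm; the pots and all other loose things stand at rest and upright within 20 mm of where they were (value of joint brake_key above 0.006 m and distance of each of pot_a, pot_b, pot_c, egg_cup, spoon, bowl, shaker from where it was at the start of the episode below 0.02 m and angle between each of pot_a, pot_b, pot_c, egg_cup, bowl, shaker's own z axis and vertical below 0.2 rad and linear speed of each of pot_a, pot_b, pot_c, egg_cup, spoon, bowl, shaker below 0.02 m/s); the robot touches nothing.
It fails at once if the rim or key is leaned on hard (over 30 N) (contact force between the fingers and susan above 30 N).
It fails at once if a jam pot is displaced by more than 20 mm, tipped or lifted (distance of any of pot_a, pot_b, pot_c from where it was at the start of the episode above 0.02 m or angle between any of pot_a, pot_b, pot_c's own z axis and vertical above 0.3 rad).
It fails at once if another thing on the table is displaced by more than 20 mm, tipped or lifted (distance of any of egg_cup, spoon, bowl, shaker from where it was at the start of the episode above 0.02 m or angle between any of egg_cup, bowl, shaker's own z axis and vertical above 0.3 rad).
It also fails if it takes over 58 s, if anything falls off the work surface, if the arm or the gripper's body presses on something with over 40 N, if the wrist force passes 120 N, or if a joint passes its speed limit or range.

### The arm

A 6-joint arm with a two-finger parallel gripper is mounted at the origin on the work surface. World frame = base frame: x ahead of the robot, y to its left, z up, the work surface at z = 0. Lengths are in mm, angles in rad, forces in N, time in s.
With the tool pointing down it reaches from about 275 to 750 mm from the base axis. Payload 10.2 kg.
Tool frame: the origin (TCP) lies midway between the tips of the shut fingers; the grasp point (between the pads) lies 19 mm behind it; y points along the fingers, z is the direction in which the jaws open and shut, and the axes are right-handed (so a half turn about y gives the same grasp; the last joint's range is limited). The gripper opens to 85 mm and grips with 20 to 120 N. Pads are 22 mm wide; open, the fingers measure 114 mm over their backs; the gripper's body (76 mm by 85 mm) begins 54 mm behind the grasp point. The pads swing forward as they close: fully open they stand 13 mm farther back than shut.
Start: joints at [-1.529, 0.313, 1.498, -0, 1.331, -0.223], TCP at [137.388, -506.711, 231.294] pointing down, gripper open.
Joint ranges: [-2.94, 2.94], [-0.97, 2.17], [0.19, 2.56], [-1.23, 4.37], [0.02, 3.11], [-2.88, 2.88]. Speed limits (rad/s): [2.39, 2.39, 3.01, 3.14, 3.14, 3.14].

### API

Orientations are given as a unit quaternion [w, x, y, z].
In Python, from rig import ctrl gives the robot as it stands.
- The arm moves only by the shell command python3 -m inch 'ROWS' [OPENING] [FORCE]. ROWS is JSON, one flat list of numbers, 6 for each row, row after row: the shift along the tool's x, y, z in cm, then the turn, a rotation vector about the tool's x, y, z in rad. A call has 1 to 8 rows; each row is the pose to reach, as a shift and turn from the pose commanded when the call began, along the tool's axes at that moment; what a row does not reach only later rows make up. A row lasts 1/12 s, in which the tool goes at most 41.7 mm and 7.16 degrees, less where a joint would pass 70% of its speed; a pose out of reach is approached as far as the arm can. A call with a gripper value outside its range is refused whole. OPENING is the gripper command: -1 is fully open, 1 is shut, values between are in proportion, set as the call begins (- or left out, the last holds). The fingers move at their own pace and stop on an object; FORCE is the grip in N (left out, the last holds). Time passes only in rows, so rows that repeat a pose let the fingers close. It gives the time, the measured TCP pose, the force and the opening at its end, in the units of the state.
- ctrl.sense(): the state, without advancing time (a new reading comes with each control period).
- ctrl.capture(name): name is "scene" or "top" or "wrist"; returns the picture (480x640x3 uint8, red, green, blue); there is no depth.
- ctrl.get_calibration(name): a dict with "fx", "fy", "cx", "cy" (pixels), "k1" (the pictures are not rectified: a ray, as slopes to the right and down, at radius r is drawn at 1 + k1 r^2 times it, then the intrinsics apply), "world_to_cam" (4x4, takes a point from world to camera coordinates). Camera axes: x right, y down, z forward; pixel columns grow to the right and rows downward; lengths in mm; the calibration is good to about 2 mm. A picture is of the moment at which its call begins: read the wrist's pose just before it. get_calibration takes no time and is no camera call; for the wrist camera it gives the pose at the moment of the call.
- ctrl.finish_job(): hands the job in, once; it reports no verdict.
Trained networks look in the newest picture that a camera, given by its name, has taken for a name from the list of things; names that differ only in an ending like _2 or _b are one class to them, and where a whole thing is asked for, a point or a joint stands for the part that bears it (a point fixed in the world has none). Each returns a list of dicts, best first, with "score" (0 to 1); they miss things now and then, are a little off and sometimes report something else, mostly with a low value. They report only what shows in the picture. A call takes as long as a camera call.
- ctrl.search_frame(thing, camera): "uv" ([column, row] in pixels, amid what is visible of it).
The state is a dict: "time_s": time; "joints": joint angles; "dq": joint speeds; "tau": joint torques, N m; "eef_pos": TCP position; "ee_rot": TCP orientation; "force": force on the tool from outside, world axes, zero at the start; "wrist_torque": the same for the moment, N m; "grip_width": opening from 0.0 (shut) to 1.0 (fully open).
Only numpy, scipy, OpenCV 4.12 (cv2) and the standard library are available. Lean on these libraries where they do the work, as an engineer would, in place of code of your own. Each camera call takes 0.05 s, during which the arm holds its last target.

## Working session

There is one attempt and no reset: what is moved stays moved. The work goes in short steps, Python scripts to look and compute and a shell command to move; the robot and the scene stay as the last step left them, time stands still between calls to the robot, and variables do not carry over. Pictures are saved under pics/ and viewed, and the job is handed in when it is done.

```bash
ls; mkdir -p pics
python3 - <<'E'
from rig import ctrl
import cv2
print(ctrl.sense())
for n in ("scene","top"):
    im=ctrl.capture(n); cv2.imwrite(f"pics/{n}0.png",im[:,:,::-1])
    print(n,ctrl.get_calibration(n))
    for t in ("susan","lug","brake_key","rim_start"):
        try: print(t,ctrl.search_frame(t,n)[:3])
        except Exception as e: print(t,e)
E
```

```text
pics
{'time_s': 0.0, 'joints': array([-1.52938184e+00,  3.13462695e-01,  1.49841003e+00, -2.15858106e-05,
        1.33102047e+00, -2.23426252e-01]), 'dq': array([-0.00247127,  0.00043301, -0.00049372,  0.00068494, -0.00025319,
        0.00027935]), 'tau': array([-5.80266933e-04, -4.12269115e+01, -2.59738773e+01, -2.72749476e-04,
        4.07656305e-03, -2.33715340e-06]), 'eef_pos': array([ 137.38060348, -506.44480956,  230.73876808]), 'ee_rot': array([ 0.09339812, -0.09332931,  0.70137442, -0.70045725]), 'force': array([-0.21305098, -0.54372137,  0.15650643]), 'wrist_torque': array([0.00450129, 0.02462661, 0.00800055]), 'grip_width': 1.0019143080789739}
scene {'fx': 524.5931029161302, 'fy': 524.5931029161302, 'cx': 321.8738944677407, 'cy': 246.77530422444116, 'k1': -0.007127325857276632, 'world_to_cam': array([[-7.17746357e-01,  6.96304428e-01, -5.57072080e-04,
         3.99415116e+02],
       [ 5.86791906e-01,  6.04430430e-01, -5.38831248e-01,
        -2.77750317e+02],
       [-3.74853873e-01, -3.87071051e-01, -8.42413542e-01,
         1.43261352e+03],
       [ 0.00000000e+00,  0.00
[... 310 characters left out ...]
87614, 'fy': 449.56899856087614, 'cx': 316.68573526375616, 'cy': 238.44785243327559, 'k1': -0.019425876996545882, 'world_to_cam': array([[-1.59242826e-02, -9.99829139e-01, -9.38667162e-03,
         1.11899254e+00],
       [-9.94211119e-01,  1.68310666e-02, -1.06117701e-01,
         5.63408134e+02],
       [ 1.06257558e-01,  7.64248503e-03, -9.94309270e-01,
         9.49334897e+02],
       [ 0.00000000e+00,  0.00000000e+00,  0.00000000e+00,
         1.00000000e+00]])}
susan [{'uv': [354.4, 215.3], 'score': 0.94}]
lug [{'uv': [352.8, 213.5], 'score': 0.67}, {'uv': [125.0, 240.5], 'score': 0.46}]
brake_key [{'uv': [376.1, 285.6], 'score': 0.64}]
rim_start [{'uv': [350.6, 218.2], 'score': 0.89}]
```

View pics/top0.png

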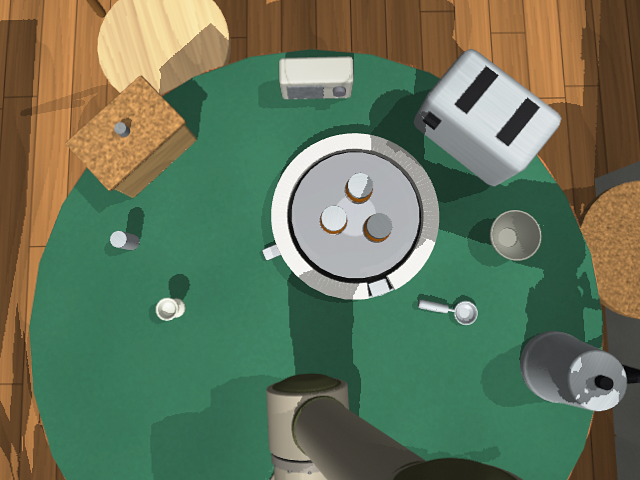

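View pics/scene0.png

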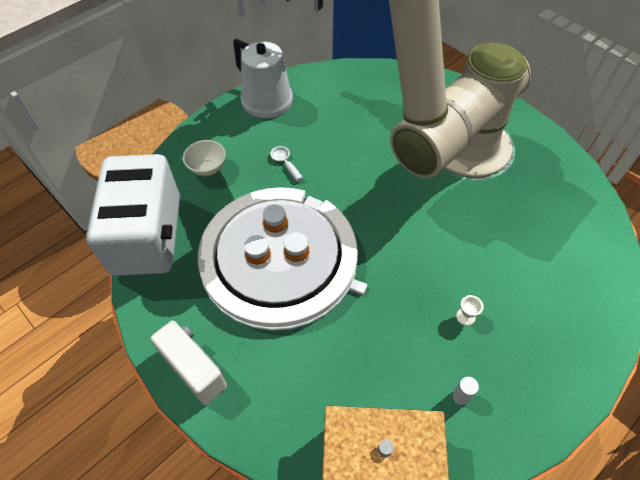

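```bash
cat > h.py <<'E'
import numpy as np, cv2
from rig import ctrl
def proj(P,cal):
    P=np.atleast_2d(P); M=np.array(cal["world_to_cam"]); p=P@M[:3,:3].T+M[:3,3]
    x=p[:,:2]/p[:,2:]; r2=(x**2).sum(1,keepdims=True); x=x*(1+cal["k1"]*r2)
    return x*[cal["fx"],cal["fy"]]+[cal["cx"],cal["cy"]]
def back(uv,cal,z):
    uv=np.atleast_2d(uv).astype(float); d=(uv-[cal["cx"],cal["cy"]])/[cal["fx"],cal["fy"]]
    x=d.copy()
    for _ in range(8): x=d/(1+cal["k1"]*(x**2).sum(1,keepdims=True))
    M=np.array(cal["world_to_cam"]); R=M[:3,:3]; c=-R.T@M[:3,3]
    v=np.c_[x,np.ones(len(x))]@R
    return c+v*((z-c[2])/v[:,2])[:,None]
E
python3 - <<'E'
import cv2
a=cv2.imread('pics/top0.png')[120:310,250:450]; cv2.imwrite('pics/top0z.png',cv2.resize(a,None,fx=3,fy=3,interpolation=cv2.INTER_CUBIC))
a=cv2.imread('pics/scene0.png')[175:335,190:380]; cv2.imwrite('pics/scene0z.png',cv2.resize(a,None,fx=3.5,fy=3.5,interpolation=cv2.INTER_CUBIC))
E
```

```text
(no output)
```

View pics/top0z.png

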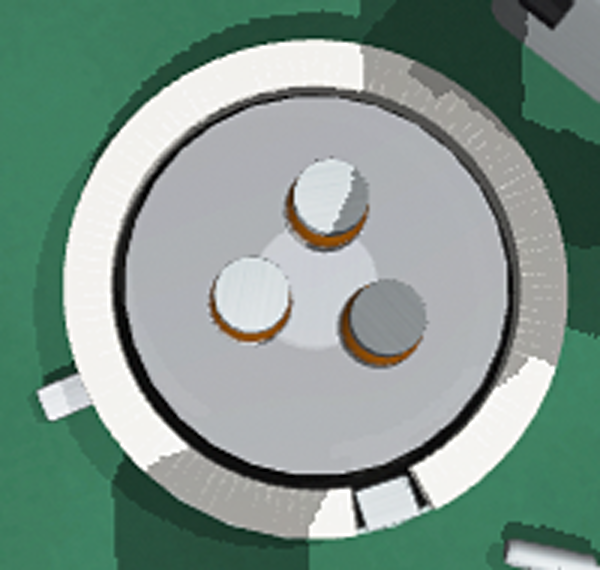

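View pics/scene0z.png

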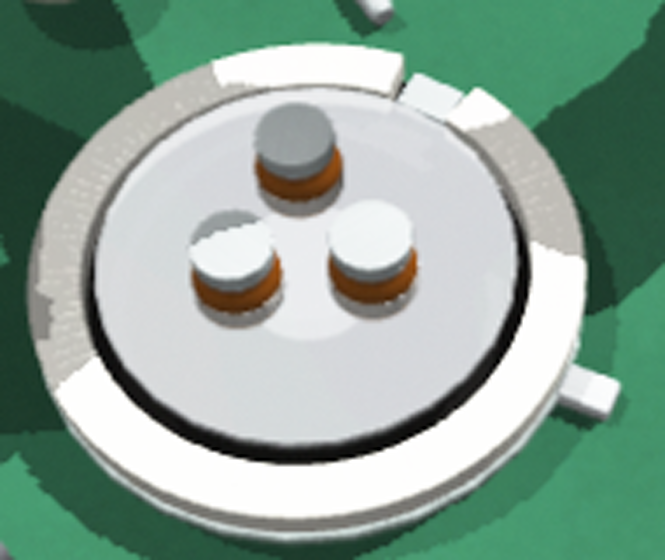

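```bash
cat > a.py <<'E'
from h import *
from scipy.optimize import least_squares
ct=ctrl.get_calibration("top"); cs=ctrl.get_calibration("scene")
T=lambda p:(np.array(p,float)+.5)/3-.5+[250,120]
S=lambda p:(np.array(p,float)+.5)/3.5-.5+[190,175]
ot=T([(63,285),(567,290),(320,38),(312,538),(120,130),(130,450),(500,440),(500,115)])
os_=S([(586,262),(540,142),(213,66),(320,43),(28,270)])
def fit(uv,c,R,z):
    P=back(uv,c,z)[:,:2]
    r=least_squares(lambda q:np.hypot(*(P-q).T)-R,P.mean(0)); return r.x,r.fun
def fitr(uv,c,z):
    P=back(uv,c,z)[:,:2]
    r=least_squares(lambda q:np.hypot(*(P-q[:2]).T)-q[2],[*P.mean(0),180]); return r.x
for z in (40,):
    print(fit(ot,ct,182,z),fitr(ot,ct,z)); print(fit(os_,cs,182,z),fitr(os_,cs,z))
c=(fit(ot,ct,182,40)[0])
ang=lambda P:np.degrees(np.arctan2(P[:,1]-c[1],P[:,0]-c[0]))%360
for nm,uv,cal,z in (("lug top",T([(43,405),(82,390)]),ct,14),("lug sc",S([(618,400),(565,378)]),cs,14),
  ("notch top",T([(352,490),(360,530),(405,470),(430,510)]),ct,40),("key top",T([(358,490),(368,530),(402,476),(420,515)]),ct,28),("notch sc",S([(403,60),(390,97),(477,90),(460,122)]),cs,40),("key sc",S([(418,75),(466,95),(400,98),(448,118)]),cs,28)):
    P=back(uv,cal,z); print(nm,P[:,:2].round(1).tolist(),ang(P).round(1),np.hypot(*(P[:,:2]-c).T).round(1))
E
python3 a.py
```

```text
(array([616.69035171, -90.73429458]), array([-0.41145052,  0.61959004, -1.58299328,  3.21227239, -2.4549649 ,
       -1.37285763, -6.64795202,  1.50991281])) [616.66094613 -90.73317759 181.1084944 ]
(array([611.94222999, -88.2642414 ]), array([ 0.04915277,  0.23285472, -2.39800521,  2.09767315,  1.24072184])) [612.42368034 -87.85472229 182.55385137]
lug top [[531.0, 108.9], [541.6, 80.1]] [113.2 113.7] [217.3 186.6]
lug sc [[529.2, 114.9], [542.1, 80.0]] [113.1 113.6] [223.5 186.3]
notch top [[464.9, -114.0], [436.6, -118.8], [478.5, -152.0], [449.9, -168.9]] [188.7 188.9 203.9 205.1] [153.5 182.2 151.2 184.2]
key top [[464.9, -119.5], [436.3, -125.9], [474.5, -151.4], [446.3, -163.5]] [190.7 191.  203.1 203.1] [154.4 183.8 154.6 185.2]
notch sc [[452.0, -168.2], [480.9, -150.6], [433.2, -112.8], [461.0, -101.1]] [205.2 203.8 186.9 183.8] [182.  148.4 184.8 156. ]
key sc [[447.4, -158.1], [435.3, -121.6], [470.5, -152.1], [458.4, -115.9]] [201.7 189.7 202.8 189. ] [182.2 184.  158.5 160.3]
```

```bash
cat >> h.py <<'E'
from scipy.spatial.transform import Rotation as Ro
def rot(): 
    q=np.array(ctrl.sense()["ee_rot"]); return Ro.from_quat(q[[1,2,3,0]])
def to(P,jaw_deg=None):
    "shift cm in tool axes and rotvec to reach P, pointing down, jaw (tool z) along jaw_deg"
    s=ctrl.sense(); R=rot(); d=R.inv().apply(np.array(P)-s["eef_pos"])/10
    out=[d]
    if jaw_deg is not None:
        a=np.radians(jaw_deg); z=np.array([np.cos(a),np.sin(a),0]); y=np.array([0,0,-1.]); x=np.cross(y,z)
        out.append((R.inv()*Ro.from_matrix(np.c_[x,y,z])).as_rotvec())
    return np.concatenate(out).round(3)
E
python3 - <<'E'
from h import *
print(rot().as_matrix().round(3))
P=[549.7,62,120]
for a in (107,287): print(a,to(P,a))
E
```

```text
[[-0.965  0.     0.262]
 [-0.262  0.    -0.965]
 [-0.    -1.    -0.   ]]
107 [-54.677  11.13  -44.099   0.      3.11    0.   ]
287 [-5.4677e+01  1.1130e+01 -4.4099e+01  0.0000e+00 -3.2000e-02 -0.0000e+00]
```

```bash
python3 -m inch '[-2,0,-1.6,0,0,0, -5,0,-4,0,0,0, -8,0,-6.5,0,0,0, -11,0,-8.9,0,0,0, -14,0,-11.3,0,0,0, -17,0,-13.7,0,0,0, -20,0,-16.1,0,0,0, -22,0,-17.7,0,0,0]' 1 20
python3 -c "
from h import *
print(to([549.7,62,150],287), ctrl.sense()['joints'])"
```

```text
time_s: 1.17
eef_pos: [304.5, -275.8, 231.5]
ee_rot: [-0.094, 0.094, -0.701, 0.701]
force: [-0.2, -0.6, 0.3]
grip_width: 0.0
[-3.2529e+01  8.1640e+00 -2.6147e+01 -0.0000e+00 -3.1000e-02 -0.0000e+00] [-1.02316514e+00  5.66854206e-02  1.80855387e+00  4.59104646e-04
  1.27607882e+00  2.81526630e-01]
```

```bash
python3 -m inch '[-2,0,-1.6,0,0,0, -5,0,-4,0,0,0, -8,0,-6.4,0,0,0, -11,0,-8.8,0,0,0, -14,0,-11.2,0,0,0, -17,0,-13.6,0,0,0, -19,0,-15.2,0,-0.015,0, -20,0,-16,0,-0.031,0]'
python3 - <<'E'
from h import *
s=ctrl.sense();im=ctrl.capture("wrist"); cv2.imwrite("pics/w1.png",im[:,:,::-1])
c=ctrl.get_calibration("wrist"); M=c["world_to_cam"]; print(c["k1"],-M[:3,:3].T@M[:3,3], M[2,:3])
print(to([549.7,62,150],287), s['eef_pos'])
E
```

```text
time_s: 1.83
eef_pos: [455.8, -69.0, 231.3]
ee_rot: [0.106, -0.105, 0.699, -0.699]
force: [-0.1, -0.9, 0.2]
grip_width: -0.0
-0.04135891207367292 [529.05235647 -45.87037667 372.83654016] [-0.28728988 -0.0879516  -0.95379717]
[-1.2805e+01  8.1400e+00 -9.6930e+00  1.0000e-03  4.0000e-03 -1.0000e-03] [455.75663842 -68.95650565 231.2848291 ]
```

View pics/w1.png

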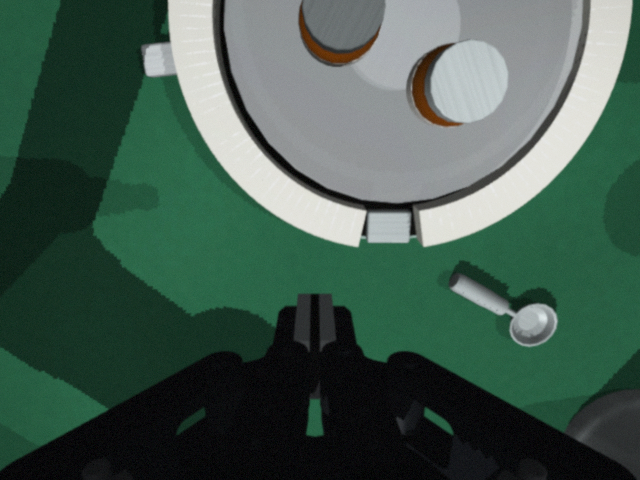

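The wrist picture shows the notch with the key at about (389,226), and the lug's end at (147,60). I'll enlarge it to measure.

Run:
```python
import cv2
a=cv2.imread('pics/w1.png')[190:260,300:460]; cv2.imwrite('pics/w1k.png',cv2.resize(a,None,fx=5,fy=5,interpolation=cv2.INTER_CUBIC))
a=cv2.imread('pics/w1.png')[0:200,130:330]; cv2.imwrite('pics/w1l.png',cv2.resize(a,None,fx=3,fy=3,interpolation=cv2.INTER_CUBIC))
```

```text
(no output)
```

View pics/w1k.png

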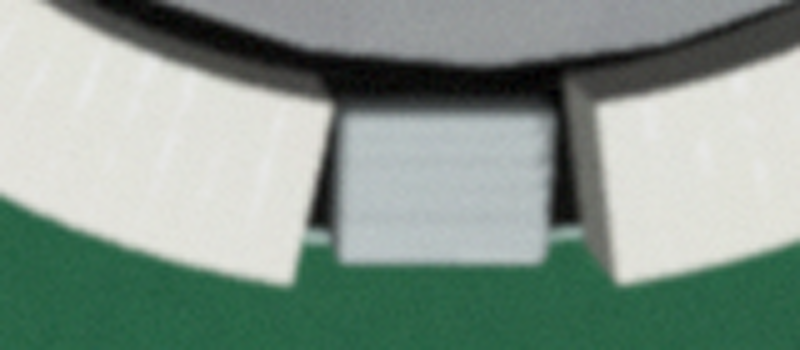

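View pics/w1l.png

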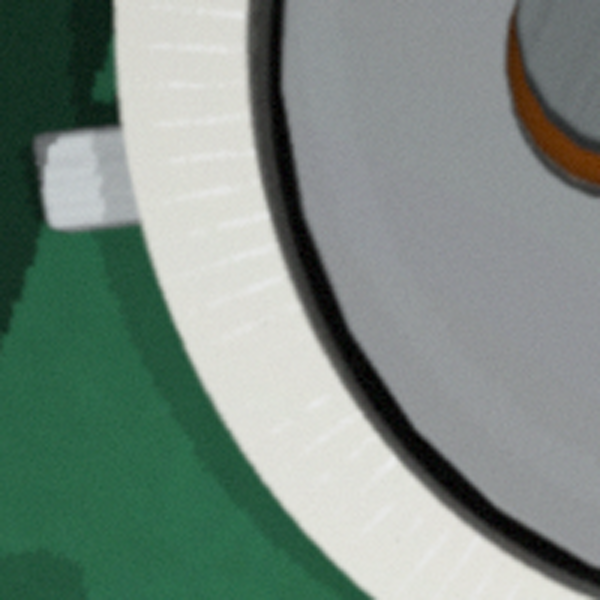

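Run:
```python
from h import *
from scipy.optimize import least_squares
c=ctrl.get_calibration("wrist")
K=lambda p:(np.array(p,float)+.5)/5-.5+[300,190]
L=lambda p:(np.array(p,float)+.5)/3-.5+[130,0]
o=np.r_[K([(0,192),(118,240),(205,267),(295,287),(617,286),(710,265)]),L([(115,20),(122,125),(140,225),(180,332),(225,410),(300,516)])]
i=np.r_[K([(150,50),(240,80),(332,104),(597,103),(700,78)]),L([(247,20),(252,110),(270,210),(325,345),(385,445)])]
Po=back(o,c,40)[:,:2]; Pi=back(i,c,40)[:,:2]
r=least_squares(lambda q:np.r_[np.hypot(*(Po-q).T)-182,np.hypot(*(Pi-q).T)-148],Po.mean(0))
print(r.x,r.fun.round(1)); q=r.x
def show(n,uv,z):
    P=back(uv,c,z)[:,:2]; d=P-q; print(n,P.round(1).tolist(),(np.degrees(np.arctan2(d[:,1],d[:,0]))%360).round(1),np.hypot(*d.T).round(1), P.mean(0).round(1))
show("notch",K([(295,287),(332,104),(617,286),(597,103)]),40)
show("key",K([(340,108),(340,264),(556,110),(545,264)]),28)
show("lug",L([(37,145),(52,230),(120,127),(137,222)]),14)
lug=back(L([(42,185),(80,180),(126,175)]),c,14)[:,:2]-q; print(np.degrees(np.arctan2(lug[:,1],lug[:,0])),np.hypot(*lug.T))
```

```text
[614.35209845 -91.33356671] [ 0.2  0.1  0.3  0.7  0.4 -0.1  0.1  0.4  1.   0.2 -1.3 -1.3 -0.1 -0.2
  0.4 -0.  -0.7  0.2 -0.2 -0.1 -0.7  0.9]
notch [[433.5, -116.9], [467.4, -111.9], [451.0, -172.5], [481.4, -156.3]] [188.  188.  206.4 206.1] [182.7 148.4 182.4 148. ] [ 458.3 -139.4]
key [[464.9, -115.9], [436.8, -125.9], [476.3, -153.7], [448.2, -162.5]] [189.4 191.  204.3 203.2] [151.5 180.9 151.5 180.8] [ 456.5 -139.5]
lug [[540.1, 111.6], [518.9, 103.1], [551.4, 89.7], [528.1, 79.8]] [110.1 116.1 109.2 116.8] [216.1 216.6 191.6 191.7] [534.6  96. ]
[112.91027729 112.89548853 112.95130209] [216.61933643 205.40753086 191.9660569 ]
```

```bash
python3 -c "
from h import *
print(to([549.9,60.9,55],287.1))"
```

```text
[-1.2784e+01  1.7640e+01 -9.5760e+00  1.0000e-03  2.0000e-03 -1.0000e-03]
```

```bash
python3 -m inch '[-2,0,-1.5,0,0,0, -4.5,0.5,-3.4,0,0,0, -7,2,-5.3,0,0,0, -9.5,4,-7.2,0,0,0, -11.5,6.5,-8.7,0,0,0, -12.5,9.5,-9.4,0,0,0, -12.78,12.5,-9.58,0,0,0, -12.78,14.5,-9.58,0,0,0]'
python3 -m inch '[0,1,0,0,0,0, 0,2.2,0,0,0,0, 0,2.9,0,0,0,0, 0,3.14,0,0,0,0, 0,3.14,0,0,0,0, 0,3.14,0,0,0,0]'
python3 -c "
from h import *
s=ctrl.sense()
print(to([549.9,60.9,42],287.1),s['eef_pos'],s['force'])"
```

```text
time_s: 2.55
eef_pos: [548.1, 57.7, 83.5]
ee_rot: [0.103, -0.105, 0.7, -0.699]
force: [0.4, -0.4, -0.6]
grip_width: 0.0
time_s: 3.05
eef_pos: [549.3, 57.1, 55.8]
ee_rot: [-0.105, 0.104, -0.699, 0.7]
force: [0.2, -0.2, -0.6]
grip_width: 0.002
[-1.670e-01  1.376e+00 -3.460e-01 -1.000e-03 -3.000e-03 -1.000e-03] [549.29037972  57.10467187  55.75570697] [ 0.19300079 -0.20423996 -0.59506914]
```

```bash
python3 -m inch '[-0.1,0.2,-0.2,0,0,0, -0.17,0.6,-0.35,0,0,0, -0.17,1.0,-0.35,0,0,0, -0.17,1.25,-0.35,0,0,0, -0.17,1.35,-0.35,0,0,0, -0.17,1.35,-0.35,0,0,0, -0.17,1.35,-0.35,0,0,0]'
python3 -m inch '[0,0.05,0,0,0,0, 0,0.1,0,0,0,0, 0,0.15,0,0,0,0, 0,0.2,0,0,0,0, 0,0.2,0,0,0,0]'
```

```text
time_s: 3.63
eef_pos: [549.5, 61.2, 41.4]
ee_rot: [0.104, -0.104, 0.699, -0.699]
force: [0.3, -0.2, 0.9]
grip_width: -0.0
time_s: 4.05
eef_pos: [549.5, 61.2, 39.5]
ee_rot: [-0.104, 0.104, -0.699, 0.699]
force: [0.1, 0.3, 1.1]
grip_width: -0.002
```

```bash
python3 -m inch '[0,0.05,0,0,0,0, 0,0.1,0,0,0,0, 0,0.1,0,0,0,0, 0,0.1,0,0,0,0]'
python3 -m inch '[0,0,0,0,0,0, 0,0,0,0,0,0]'
```

```text
time_s: 4.38
eef_pos: [549.6, 61.2, 38.5]
ee_rot: [-0.104, 0.104, -0.699, 0.699]
force: [0.3, -1.1, 3.4]
grip_width: 0.005
time_s: 4.55
eef_pos: [549.6, 61.2, 38.5]
ee_rot: [-0.104, 0.104, -0.699, 0.699]
force: [-0.5, 0.3, 3.2]
grip_width: -0.001
```

```bash
cat > arc.py <<'E'
from h import *
import sys
C=np.array([614.4,-91.0]); s=ctrl.sense(); p=s["eef_pos"]; R=rot()
d=p[:2]-C; a0=np.degrees(np.arctan2(d[1],d[0]))%360; print("ang",a0.round(1),"r",np.hypot(*d).round(1),"z",p[2].round(2),"F",s["force"].round(1))
for k in range(1,9):
    a=np.radians(min(a0+float(sys.argv[1])*k,197.1)); t=np.r_[C+165*np.array([np.cos(a),np.sin(a)]),p[2]]
    print(np.degrees(a).round(1),(R.inv().apply(t-p)/10).round(2))
E
python3 arc.py 2.4
```

```text
ang 113.1 r 165.4 z 38.5 F [-0.5  0.3  3.2]
115.5 [ 0.68 -0.    0.13]
117.9 [ 1.36 -0.    0.25]
120.3 [ 2.04 -0.    0.39]
122.7 [ 2.71 -0.    0.57]
125.1 [ 3.37 -0.    0.77]
127.5 [ 4.02 -0.    1.  ]
129.9 [ 4.66 -0.    1.25]
132.3 [ 5.29 -0.    1.53]
```

```bash
python3 -m inch '[0.68,0,0.13,0,0,0, 1.36,0,0.25,0,0,0, 2.04,0,0.39,0,0,0, 2.71,0,0.57,0,0,0, 3.37,0,0.77,0,0,0, 4.02,0,1.0,0,0,0, 4.66,0,1.25,0,0,0, 5.29,0,1.53,0,0,0]'; python3 arc.py 2.4
```

```text
time_s: 5.22
eef_pos: [502.7, 30.7, 38.4]
ee_rot: [0.104, -0.104, 0.699, -0.699]
force: [1.3, 1.3, 3.4]
grip_width: -0.001
ang 132.5 r 165.2 z 38.41 F [1.3 1.3 3.4]
134.9 [ 0.61 -0.    0.33]
137.3 [ 1.21 -0.    0.67]
139.7 [ 1.8  -0.    1.03]
142.1 [ 2.37 -0.    1.41]
144.5 [ 2.93 -0.    1.82]
146.9 [ 3.47 -0.    2.26]
149.3 [ 3.99 -0.    2.71]
151.7 [ 4.49 -0.    3.19]
```

```bash
python3 -m inch '[0.61,0,0.33,0,0,0, 1.21,0,0.67,0,0,0, 1.8,0,1.03,0,0,0, 2.37,0,1.41,0,0,0, 2.93,0,1.82,0,0,0, 3.47,0,2.26,0,0,0, 3.99,0,2.71,0,0,0, 4.49,0,3.19,0,0,0]'; python3 arc.py 2.4
```

```text
time_s: 5.88
eef_pos: [469.2, -13.0, 38.4]
ee_rot: [0.104, -0.104, 0.699, -0.699]
force: [1.1, 2.7, 3.4]
grip_width: 0.001
ang 151.7 r 164.8 z 38.37 F [1.1 2.7 3.4]
154.1 [0.5  0.   0.48]
156.5 [0.95 0.   1.  ]
158.9 [1.39 0.   1.53]
161.3 [1.8  0.   2.09]
163.7 [ 2.2  -0.    2.66]
166.1 [ 2.56 -0.    3.24]
168.5 [ 2.9  -0.    3.85]
170.9 [ 3.22 -0.    4.46]
```

```bash
python3 -m inch '[0.5,0,0.48,0,0,0, 0.95,0,1.0,0,0,0, 1.39,0,1.53,0,0,0, 1.8,0,2.09,0,0,0, 2.2,0,2.66,0,0,0, 2.56,0,3.24,0,0,0, 2.9,0,3.85,0,0,0, 3.22,0,4.46,0,0,0]'; python3 arc.py 2.4
```

```text
time_s: 6.55
eef_pos: [451.7, -65.2, 38.4]
ee_rot: [0.104, -0.104, 0.699, -0.699]
force: [0.5, 1.8, 3.3]
grip_width: 0.004
ang 171.0 r 164.8 z 38.37 F [0.5 1.8 3.3]
173.4 [ 0.31 -0.    0.62]
175.8 [ 0.57 -0.    1.26]
178.2 [ 0.81 -0.    1.91]
180.6 [ 1.02 -0.    2.57]
183.0 [ 1.2  -0.    3.23]
185.4 [ 1.35 -0.    3.91]
187.8 [ 1.47 -0.    4.59]
190.2 [ 1.57 -0.    5.27]
```

```bash
python3 -m inch '[0.31,0,0.62,0,0,0, 0.57,0,1.26,0,0,0, 0.81,0,1.91,0,0,0, 1.02,0,2.57,0,0,0, 1.2,0,3.23,0,0,0, 1.35,0,3.91,0,0,0, 1.47,0,4.59,0,0,0, 1.57,0,5.27,0,0,0]'; python3 arc.py 1.2
```

```text
time_s: 7.22
eef_pos: [452.2, -120.2, 38.4]
ee_rot: [0.104, -0.104, 0.699, -0.699]
force: [-0.3, 1.7, 3.3]
grip_width: -0.003
ang 190.2 r 164.8 z 38.37 F [-0.3  1.7  3.3]
191.4 [ 0.06 -0.    0.34]
192.6 [ 0.09 -0.    0.68]
193.8 [ 0.11 -0.    1.03]
195.0 [ 0.13 -0.    1.38]
196.2 [ 0.14 -0.    1.72]
197.1 [ 0.14 -0.    1.98]
197.1 [ 0.14 -0.    1.98]
197.1 [ 0.14 -0.    1.98]
```

```bash
python3 -m inch '[0.06,0,0.34,0,0,0, 0.09,0,0.68,0,0,0, 0.11,0,1.03,0,0,0, 0.13,0,1.38,0,0,0, 0.14,0,1.72,0,0,0, 0.14,0,1.98,0,0,0, 0.14,0,1.98,0,0,0, 0.14,0,1.98,0,0,0]'; python3 -c "
from h import *
im=ctrl.capture('wrist'); cv2.imwrite('pics/w2.png',im[:,:,::-1])
s=ctrl.sense(); print(s['eef_pos'],s['force'])"
```

```text
time_s: 7.88
eef_pos: [456.7, -138.9, 38.3]
ee_rot: [0.104, -0.104, 0.699, -0.699]
force: [-0.8, 0.1, 0.1]
grip_width: -0.005
[ 456.60991355 -138.76224138   38.36854958] [0.13562886 0.02867268 0.83945369]
```

View pics/w2.png

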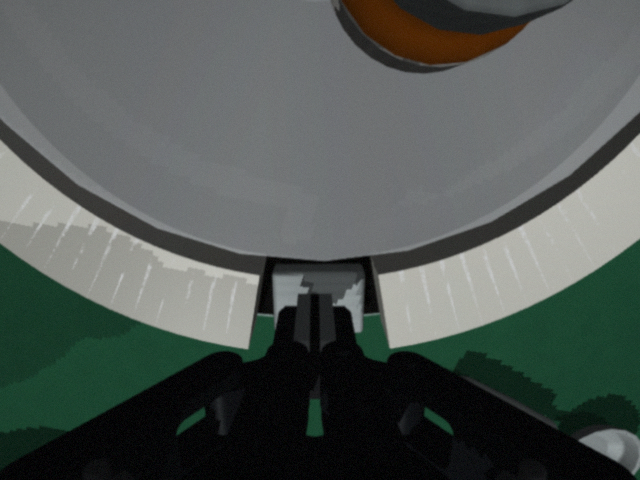

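The force fell from 3.3 N to about 0, and the picture shows the fingertip centred over the key (320,300) between the notch walls at columns 260 and 375. I'll press now.

```bash
python3 -m inch '[0,0.2,0,0,0,0, 0,0.4,0,0,0,0, 0,0.6,0,0,0,0, 0,0.75,0,0,0,0, 0,0.85,0,0,0,0, 0,0.95,0,0,0,0, 0,1.05,0,0,0,0, 0,1.15,0,0,0,0]'
python3 -m inch '[0,0.1,0,0,0,0, 0,0.2,0,0,0,0, 0,0.3,0,0,0,0, 0,0.4,0,0,0,0, 0,0.45,0,0,0,0, 0,0.45,0,0,0,0]'
```

```text
time_s: 8.6
eef_pos: [456.7, -138.9, 27.0]
ee_rot: [-0.104, 0.104, -0.699, 0.699]
force: [-1.6, -0.1, 4.9]
grip_width: -0.002
time_s: 9.1
eef_pos: [456.7, -138.9, 22.3]
ee_rot: [-0.104, 0.104, -0.699, 0.699]
force: [-0.7, 1.8, 4.7]
grip_width: 0.004
```

```bash
python3 -m inch '[0,0.05,0,0,0,0, 0,0.1,0,0,0,0, 0,0.15,0,0,0,0, 0,0.15,0,0,0,0]'; python3 -m inch '[0,0.03,0,0,0,0, 0,0.06,0,0,0,0, 0,0.06,0,0,0,0]'
```

```text
time_s: 9.43
eef_pos: [456.7, -138.8, 20.8]
ee_rot: [0.104, -0.104, 0.699, -0.699]
force: [-0.7, 0.1, 3.3]
grip_width: -0.002
time_s: 9.68
eef_pos: [456.7, -138.8, 20.3]
ee_rot: [-0.104, 0.104, -0.699, 0.699]
force: [-1.9, -0.1, 3.9]
grip_width: -0.001
```

```bash
python3 -m inch '[0,0.02,0,0,0,0, 0,0.04,0,0,0,0, 0,0.04,0,0,0,0]'; python3 -m inch '[0,0.02,0,0,0,0, 0,0.03,0,0,0,0, 0,0.03,0,0,0,0]'
```

```text
time_s: 9.93
eef_pos: [456.7, -138.9, 19.9]
ee_rot: [-0.104, 0.104, -0.699, 0.699]
force: [-1.9, 0.7, 4.6]
grip_width: 0.001
time_s: 10.18
eef_pos: [456.7, -138.9, 19.8]
ee_rot: [-0.104, 0.104, -0.699, 0.699]
force: [-3.0, 0.8, 8.2]
grip_width: 0.002
```

The stop is felt: the force rose to 8.2 N at z = 19.8. I'll lift straight up and clear.

```bash
python3 -m inch '[0,-0.3,0,0,0,0, 0,-1,0,0,0,0, 0,-2.5,0,0,0,0, 0,-5,0,0,0,0, 0,-8,0,0,0,0, 0,-11,0,0,0,0, 0,-14,0,0,0,0, 0,-16,0,0,0,0]'
python3 -m inch '[3,-2,0,0,0,0, 6,-4,0,0,0,0, 8,-5,0,0,0,0, 9,-5,0,0,0,0, 9,-5,0,0,0,0, 9,-5,0,0,0,0]'
python3 - <<'E'
from h import *
s=ctrl.sense(); print(s['eef_pos'],s['force'],s['dq'].round(3))
im=ctrl.capture("wrist"); cv2.imwrite("pics/w3.png",im[:,:,::-1]); c=ctrl.get_calibration("wrist")
a=np.radians(197.1); C=np.array([614.4,-91.0]); e=np.array([np.cos(a),np.sin(a)]); t=np.array([-e[1],e[0]])
im=im[:,:,::-1].copy()
for z,col in ((28,(0,0,255)),(20,(0,255,0))):
    P=[np.r_[C+e*r+t*u,z] for r,u in ((150,-20),(180,-20),(180,20),(150,20))]
    uv=proj(np.array(P),c); cv2.polylines(im,[np.round(uv*16).astype(np.int32)],True,col,1,shift=4,lineType=cv2.LINE_AA)
u,v=proj([[456.7,-139.5,24]],c)[0].astype(int); print(u,v)
z=im[max(v-50,0):v+50,max(u-65,0):u+65]; cv2.imwrite("pics/w3k.png",cv2.resize(z,None,fx=6,fy=6,interpolation=cv2.INTER_CUBIC))
im=ctrl.capture("top"); cv2.imwrite("pics/top1.png",im[:,:,::-1])
E
```

```text
time_s: 10.85
eef_pos: [457.1, -139.0, 182.7]
ee_rot: [-0.105, 0.103, -0.699, 0.7]
force: [-0.0, 0.3, 0.3]
grip_width: 0.003
time_s: 11.35
eef_pos: [370.7, -165.0, 229.1]
ee_rot: [0.104, -0.104, 0.7, -0.699]
force: [-0.3, -0.0, -0.4]
grip_width: 0.0
[ 370.71778915 -164.99542417  229.08258378] [-0.30312527 -0.01956394 -0.39063451] [ 0.019  0.027 -0.012  0.001  0.002  0.005]
316 100
```

View pics/w3k.png

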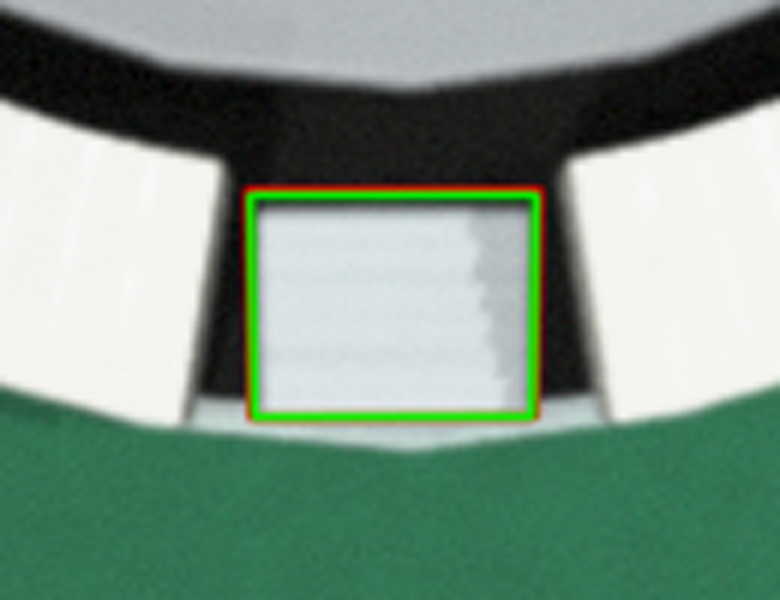

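View pics/top1.png

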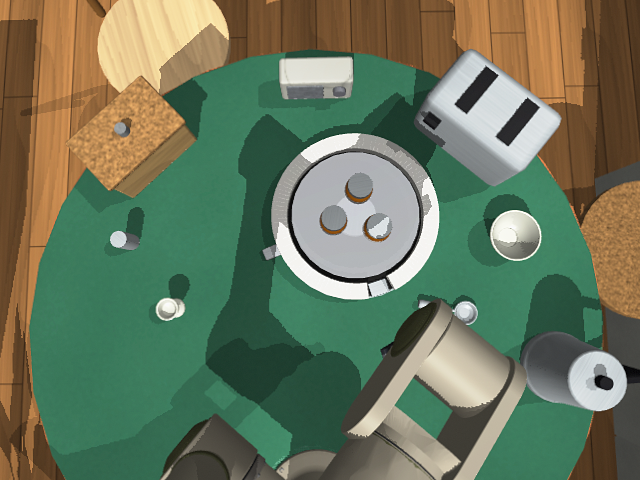

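The key sits at the "down" outline, the pots and other things stand where they were, and the hand is clear. I'll hand in now.

```bash
python3 -m inch '[0,0,0,0,0,0, 0,0,0,0,0,0, 0,0,0,0,0,0]'; python3 -c "
from h import *
print(ctrl.finish_job())"
```

```text
time_s: 11.7
eef_pos: [370.9, -164.9, 229.2]
ee_rot: [0.104, -0.105, 0.7, -0.699]
force: [-1.3, -0.2, -0.0]
grip_width: -0.001
the job is handed in; nothing more can be done
None
```

I parked the lazy Susan: the brake key is pressed down and the hand is clear. The job was handed in at 11.7 s of the 58 s allowed, and no verdict was reported.

- **Sweep:** I set the closed fingertip on the rim beside the lug at about 3.3 N. I then ran it 84° counter-clockwise at about the same vertical force until it dropped to about 0 N at the notch. The notch was where the wrist picture had put it.
- **Key:** I pressed it down at about 5 N until I felt the stop, at a fingertip height of 19.8 mm with 8.2 N measured. Then I lifted straight up and moved away.
- **Last checks:** In the closing wrist picture the key lies inside the outline drawn for "down". The "up" and "down" outlines are close together in that view, so the height and force at the stop are the stronger evidence. In the closing top picture the pots, egg cup, shaker and bowl stand where they were. The spoon is partly hidden by the arm, but the part that shows has not moved.
- **Disagreement:** The top and scene cameras put the Susan's centre about 5 mm apart, so I went by the closer wrist view. The force readings had about 1 N of noise.

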